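# Release the spring catch and slide the dish carriage home

### The job

The carriage with the glass dish is kept at the loading end of its track by a spring catch. Touching with the fingers only, and grasping nothing, press the long release bar down and, while holding it down, push the carriage gently by its upright lug past the catch until it is fully home at the other end; then let the bar spring back up so that the catch locks behind the carriage. The dish must stay seated in the carriage, and the timer, tub and bottle standing by must be left alone.

Things in the scene. Friction and masses are not known exactly. Their poses are not given: they have to be found in the camera images.
- shuttle: grey base plate fixed to the worktop, 146 (x) x 204 (y) x 8 mm, spanning x -83 to +63 mm, with two rails along y; turned up to 0.3 rad either way. Origin on the worktop at mid-length. x points across the track, away from the robot; the carriage travels along -y (right, seen from the robot) from the loading end to the viewing end, which has a round white window.
- bar_top (a point): centre of the top of the release bar: flat steel bar on the robot's side of the track, 34 (x) x 180 (y) mm, top 30 mm above the worktop at rest. It goes straight down as a whole wherever it is pressed (this point with it) and carries the catch nose (13 x 10 mm, at mid-length, shuttle x -29 to -16 mm) that blocks the carriage. Its middle is 30 mm from the carriage plate's edge.
- release_bar (a joint): how far the bar is pressed down: 0 m up (catch raised), 0.014 m at its stop. The nose clears the carriage from 0.009 m on; 0.011 to 0.012 is a good depth. Spring force 3.5 N at the top, 8.4 N at the stop.
- carriage (a joint): travel of the carriage: 0 m at the loading end (start), 0.096 m fully home against soft end buffers. With the catch up it is blocked at about 0.004; from 0.091 on the nose can rise behind it. Rubs with about 1.5 N and stays where it is left.
- lug_face (a point): centre of the face to push, 43 mm above the worktop, on the carriage's lug: upright plate over the bar, 8 mm thick (y), 44 mm wide (x, spans the bar), 36 to 50 mm above the worktop, so the bar passes under it. The face looks to the shuttle's +y; it starts 17 mm to the +y side of bar_top. Beyond it 73 mm of bar lie free: fingers can press there, then slide along the bar (-y) against the lug.
- dish_seat (a point): centre of the dish's seat on the carriage, 30 mm above the worktop: carriage plate 88 (x) x 76 (y) x 8 mm, top 30 mm above the worktop, with a black ring 6 mm high and 64 mm inside round the seat.
- dish: loose clear glass dish, 60 mm across and 15 mm high, sitting in the ring of the carriage; origin at the centre of its underside. Rides along; not to be lifted.
- timer: loose bench timer, 62 x 68 x 20 mm, bystander; origin at the centre of its underside
- tub_caps: loose round tub with a lid, 54 mm across, 48 mm high, bystander; origin at the centre of its underside
- bottle_100: loose small screw-cap bottle, 56 x 52 x 104 mm, bystander; origin at the centre of its underside

How it is judged:
By the outcome, as a careful person would: the job done as asked, in the order asked, and still so for the second after the job is handed in, with the robot touching nothing.
It also fails if it takes over 35 s, if anything falls off the work surface, if the arm or the gripper's body presses on something with over 40 N, if the wrist force passes 120 N, or if a joint passes its speed limit or range.

### The arm

A 6-joint arm with a two-finger parallel gripper is mounted at the origin on a cart in front of the work surface, level with it; the furniture and walls round the work are solid. World frame = base frame: x ahead of the robot, y to its left, z up, the work surface at z = 0. Lengths are in m, angles in degrees, forces in N, time in s.
With the tool pointing down it reaches from about 0.325 to 0.875 m from the base axis. Payload 4.4 kg.
Tool frame: the origin (TCP) lies at the very end of the fingers, on their centre line; the grasp point (between the pads) lies 19 mm behind it (bot.hold_point_z is the distance from the TCP to the grasp point, in m); z points along the fingers, y is the line along which they close (so a half turn about z gives the same grasp; the last joint's range is limited). The gripper opens to 85 mm and grips with 20 to 120 N. Pads are 22 mm wide; open, the fingers measure 114 mm over their backs; the gripper's body (76 mm by 85 mm) begins 54 mm behind the grasp point. The pads swing forward as they close: fully open they stand 13 mm farther back than shut.
Start: joints at [56.064, 11.837, 88.321, -0, 79.842, -8.623], TCP at [0.246, 0.52, 0.231] pointing down, gripper open.
Joint ranges: [-156.59, 156.59], [-49.26, 127.26], [12.9, 141.05], [-63.56, 243.56], [4.71, 150.69], [-161.64, 161.64]. Speed limits (degrees/s): [159.86, 159.86, 180, 180, 180, 180].

### API

Orientations are given as a 3x3 rotation matrix whose columns are the frame's x, y, z axes.
In Python, from station import bot gives the robot as it stands.
- The arm moves only by the tool play_rows, never from a script. Its argument "plan" is a list of rows, each an object with "translation": the shift along the tool's x, y, z in mm, a list of three; "yaw": the turn about the tool's z in rad. In form: [{"translation": [dx, dy, dz], "yaw": yaw}, ...]. A call has 1 to 5 rows; each row shifts and turns the commanded pose from where the row before left it, along the tool's axes as they then stand; what a row does not reach is not made up. A row lasts 1/8 s, in which the tool goes at most 62.5 mm and 10.7 degrees, less where a joint would pass 70% of its speed; a pose out of reach is approached as far as the arm can. A call with a gripper value outside its range is refused whole. "hand" is the opening, from -1 (shut) to 1 (fully open), set as the call begins (left out, the last holds). The fingers move at their own pace and stop on an object; "force" is the grip in N (left out, the last holds). Time passes only in rows, so rows that do not move let the fingers close. It gives the time, the measured TCP pose, the force, the opening and the grip force at its end, in the units of the state.
- bot.sense(): the state, without advancing time (a new reading comes with each control period).
- bot.read_camera(name): name is "side" or "top"; returns a dict with "image" (400x640x3 uint8, red, green, blue), "camera_matrix" (3x3 intrinsics, pixels), "extrinsics" (4x4, takes a point from camera to world coordinates). Camera axes: x right, y down, z forward; pixel columns grow to the right and rows downward; lengths in m; the calibration is good to about 2 mm. A picture is of the moment at which its call begins. There is no depth.
- bot.finish_job(): hands the job in; it is judged then, once.
The state is a dict: "time_s": time; "joint_positions": joint angles; "qvel": joint speeds; "joint_torque": joint torques, N m; "tcp_pos": TCP position; "tool_rot": TCP orientation; "ft_force": force on the tool from outside, world axes, zero at the start; "ft_torque": the same for the moment, N m; "finger_gap": finger opening in m; "grasp_force": force on a finger pad.
Only numpy, scipy, OpenCV 4.12 (cv2) and the standard library are available. Lean on these libraries where they do the work, as an engineer would, in place of code of your own. Each camera call takes 0.05 s, during which the arm holds its last target. There are 200 camera calls.

## Working session

There is one attempt and no reset: what is moved stays moved. The work goes in short steps, Python scripts to look and compute and a tool call to move; the robot and the scene stay as the last step left them, time stands still between calls to the robot, and variables do not carry over. Pictures are saved under pics/ and viewed, at most 10 in all, crops included, and the job is handed in when it is done.

Besides the shell and the picture viewer there is one more tool, called after "Request:" as name(argument=value, ...) on one line, values as JSON. play_rows: Moves the arm, as the interface text tells. Its arguments: {"type":"object","properties":{"plan":{"type":"array","items":{"type":"object","properties":{"translation":{"type":"array","items":{"type":"number"}},"yaw":{"type":"number"}}}},"hand":{"type":"number"},"force":{"type":"number"}},"required":["plan"]}

```bash
mkdir -p pics; python3 - <<'E'
from station import bot
import cv2,numpy as np,pickle
d={}
for n in("top","side"):
    r=bot.read_camera(n);d[n]=r;cv2.imwrite(f"pics/{n}1.png",r["image"][:,:,::-1])
    print(n,r["camera_matrix"].tolist(),np.round(r["extrinsics"],4).tolist())
pickle.dump(d,open("cam.pkl","wb"))
s=bot.sense();print(s["tcp_pos"],np.round(s["tool_rot"],3).tolist(),s["time_s"],s["finger_gap"],s["ft_force"])
E
```

```text
top [[374.3094451966446, 0.0, 323.9015004725802], [0.0, 374.3094451966446, 206.10003193919462], [0.0, 0.0, 1.0]] [[0.0029, -0.9918, 0.1278, 0.4553], [-1.0, -0.0023, 0.0047, -0.035], [-0.0043, -0.1278, -0.9918, 0.9139], [0.0, 0.0, 0.0, 1.0]]
side [[367.1054982253449, 0.0, 319.71440417142065], [0.0, 367.1054982253449, 202.96714068332355], [0.0, 0.0, 1.0]] [[0.8621, -0.4337, 0.2621, 0.3656], [-0.5067, -0.7289, 0.4604, -0.4135], [-0.0087, -0.5298, -0.8481, 0.7788], [0.0, 0.0, 0.0, 1.0]]
[0.24545109 0.51919861 0.23018891] [[-0.904, 0.428, -0.001], [0.428, 0.904, -0.002], [0.0, -0.002, -1.0]] 0.1 0.08572630046107971 [-0.28818213  0.03033126 -0.34638362]
```

View pics/top1.png

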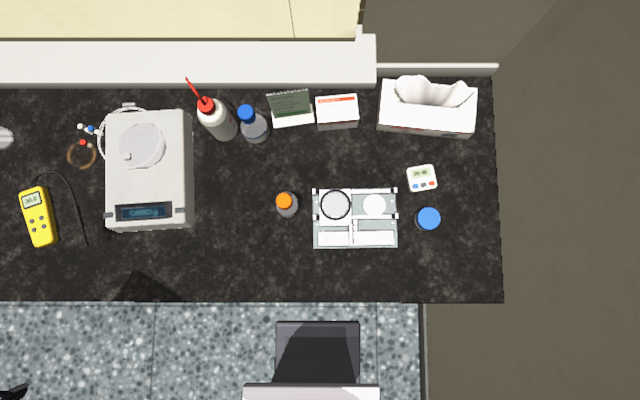

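View pics/side1.png

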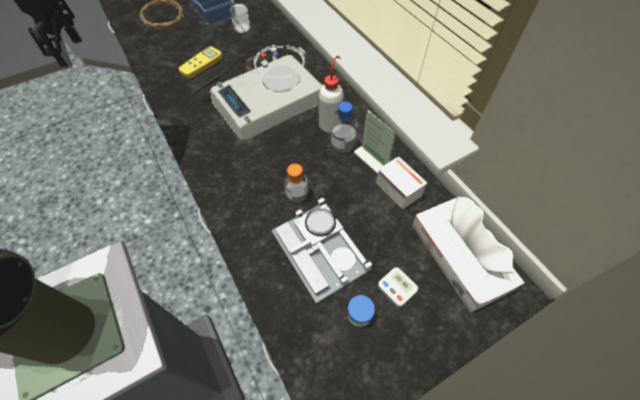

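The top view shows the shuttle at about (313–398, 187–248), nearly square to the world axes. The bottle is left of it, the timer and tub are to the right, and the dish is at (335, 204). I'll enlarge both views.

```bash
python3 - <<'E'
import cv2
a=cv2.imread("pics/top1.png")[175:260,300:410];cv2.imwrite("pics/topc.png",cv2.resize(a,None,fx=7,fy=7,interpolation=cv2.INTER_CUBIC))
a=cv2.imread("pics/side1.png")[190:310,262:382];cv2.imwrite("pics/sidec.png",cv2.resize(a,None,fx=5,fy=5,interpolation=cv2.INTER_CUBIC))
E
```

```text
(no output)
```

View pics/topc.png

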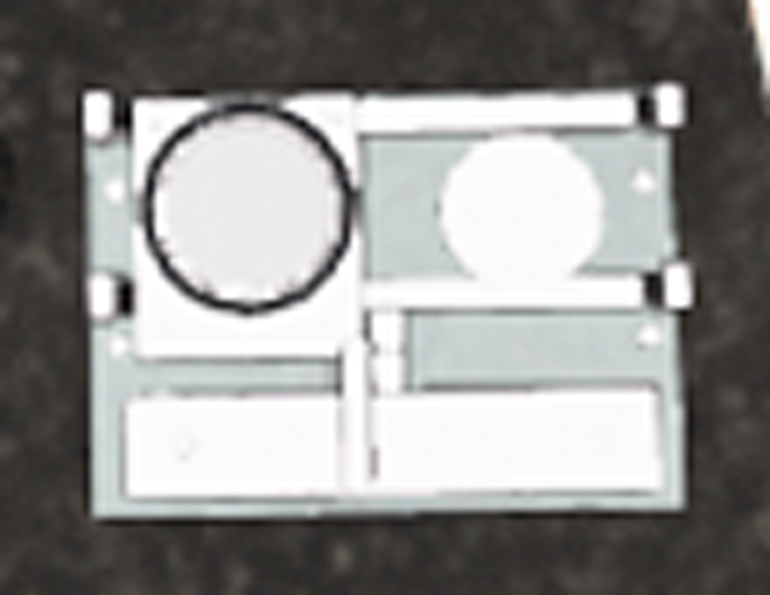

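View pics/sidec.png

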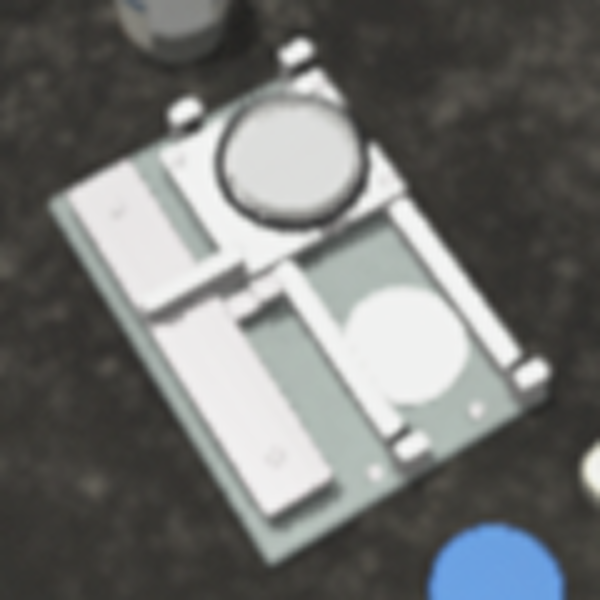

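The crops show the bar's top-view corners, the lug and the base's front edge, all sharp enough to measure.

```bash
cat >h.py <<'E'
import numpy as np,cv2
def ray(r,px,z):
    K=r["camera_matrix"];T=r["extrinsics"]
    p=cv2.undistortPoints(np.array(px,float).reshape(-1,1,2),K,None)[:,0]
    d=np.c_[p,np.ones(len(p))]@T[:3,:3].T
    return T[:3,3]+d*((z-T[2,3])/d[:,2])[:,None]
E
python3 - <<'E'
import pickle,numpy as np
from h import ray
d=pickle.load(open("cam.pkl","rb"))
T=lambda l:(np.array(l)+.5)/7-.5+[300,175]
S=lambda l:(np.array(l)+.5)/5-.5+[262,190]
for n,f,bar,base,lug in(("top",T,[(125,400),(658,388),(660,490),(123,497)],[(92,518),(686,510)],[(343,340),(343,492),(368,340),(368,492)]),
  ("side",S,[(67,195),(130,158),(335,480),(270,518)],[(50,205),(272,565)],[(240,250),(143,300)])):
    b=ray(d[n],f(bar),.03)[:,:2];print(n,b.round(4).tolist(),"c",b.mean(0).round(4))
    print([np.linalg.norm(b[i]-b[i-1]).round(3) for i in range(4)])
    e=(b[0]+b[3]-b[1]-b[2]) if n=="top" else (b[0]+b[1]-b[2]-b[3])
    print("yaw",np.arctan2(-e[0],e[1]))
    g=ray(d[n],f(base),.008)[:,:2];e=g[0]-g[1];print("base",g.round(4).tolist(),np.arctan2(-e[0],e[1]),np.linalg.norm(e))
    print("lug",ray(d[n],f(lug),.05)[:,:2].round(4).tolist())
t=d["top"]
print("bottle cap",ray(t,[(284,201)],.104),"tub",ray(t,[(429,218)],.048),"timer",ray(t,[(422,179)],.02))
E
```

```text
top [[0.5082, -0.0157], [0.5127, -0.1954], [0.4785, -0.1953], [0.4756, -0.0152]] c [ 0.4937 -0.1054]
[np.float64(0.033), np.float64(0.18), np.float64(0.034), np.float64(0.18)]
yaw 0.020418791785629928
base [[0.4689, -0.0041], [0.4722, -0.2081]] 0.016188500224955906 0.20403794262931468
lug [[0.527, -0.0881], [0.477, -0.0878], [0.527, -0.0964], [0.477, -0.096]]
side [[0.473, -0.0144], [0.5072, -0.012], [0.509, -0.1937], [0.4772, -0.1939]] c [ 0.4916 -0.1035]
[np.float64(0.18), np.float64(0.034), np.float64(0.182), np.float64(0.032)]
yaw 0.01689821544789768
base [[0.4668, -0.0033], [0.471, -0.2055]] 0.020813201489758893 0.20216709357997747
lug [[0.5234, -0.0886], [0.4753, -0.088]]
bottle cap [[0.57066857 0.05610692 0.104     ]] tub [[ 0.53956808 -0.27484694  0.048     ]] timer [[ 0.63734147 -0.2687633   0.02      ]]
```

Both views agree. The bar centre is at about (0.493, -0.1045), yaw is about 0.018 rad, and the lug face is at y≈-0.0875. The bar's 180x34 mm and the base's 204 mm check out. I'll shut the fingers, align, then go over the free part of the bar.

Request:
play_rows(plan=[{"translation": [0, 0, 0], "yaw": -0.153}, {"translation": [0, 0, 0], "yaw": -0.153}, {"translation": [0, 0, 0], "yaw": -0.154}, {"translation": [-23, -56, 0], "yaw": 0}, {"translation": [-24, -57, 0], "yaw": 0}], hand=-1, force=60)

```text
time_s: 0.72
tcp_pos: [0.2948, 0.4065, 0.2306]
tool_rot: [[-1.0, -0.021, -0.0], [-0.021, 1.0, -0.001], [0.0, -0.001, -1.0]]
ft_force: [0.4, -1.1, 0.6]
finger_gap: 0.0
grasp_force: 0.0
```

Request:
play_rows(plan=[{"translation": [-23, -57, 0], "yaw": 0}, {"translation": [-24, -57, 0], "yaw": 0}, {"translation": [-23, -57, 0], "yaw": 0}, {"translation": [-24, -57, 0], "yaw": 0}, {"translation": [-23, -57, 0], "yaw": 0}])

```text
time_s: 1.35
tcp_pos: [0.4173, 0.123, 0.2311]
tool_rot: [[-1.0, -0.018, 0.0], [-0.018, 1.0, 0.0], [-0.0, 0.0, -1.0]]
ft_force: [0.4, 0.8, 0.3]
finger_gap: -0.0001
grasp_force: 0.0
```

Request:
play_rows(plan=[{"translation": [-24, -57, 0], "yaw": 0}, {"translation": [-24, -56, 0], "yaw": 0}, {"translation": [-23, -57, 0], "yaw": 0}, {"translation": [0, 0, 0], "yaw": 0}, {"translation": [0, 0, 0], "yaw": 0}])

```text
time_s: 1.98
tcp_pos: [0.4905, -0.0435, 0.2306]
tool_rot: [[-1.0, -0.017, -0.002], [-0.017, 1.0, 0.001], [0.002, 0.001, -1.0]]
ft_force: [-0.3, 0.6, -1.0]
finger_gap: 0.0002
grasp_force: 0.0
```

Request:
play_rows(plan=[{"translation": [-1, 0, 50], "yaw": 0}, {"translation": [0, 0, 60], "yaw": 0}, {"translation": [0, 0, 50], "yaw": 0}, {"translation": [0, 0, 25], "yaw": 0}, {"translation": [0, 0, 5], "yaw": 0}])

```text
time_s: 2.6
tcp_pos: [0.4896, -0.0415, 0.0393]
tool_rot: [[-1.0, -0.021, -0.005], [-0.021, 1.0, 0.002], [0.005, 0.002, -1.0]]
ft_force: [-0.9, -0.1, -0.1]
finger_gap: -0.0001
grasp_force: 0.0
```

```bash
python3 - <<'E'
from station import bot
import cv2,numpy as np
o=[]
for n,(r0,r1,c0,c1) in(("top",(165,265,295,415)),("side",(180,310,255,385))):
    a=bot.read_camera(n)["image"][r0:r1,c0:c1,::-1];o.append(cv2.resize(a,(390,int(390*(r1-r0)/(c1-c0))),interpolation=cv2.INTER_CUBIC))
h=max(x.shape[0] for x in o)
cv2.imwrite("pics/two.png",np.hstack([np.pad(x,((0,h-x.shape[0]),(0,0),(0,0))) for x in o]))
s=bot.sense();print(s["tcp_pos"],s["ft_force"])
E
```

```text
[ 0.49194056 -0.04262207  0.04144914] [ 0.11558481  0.68353918 -0.61431248]
```

View pics/two.png

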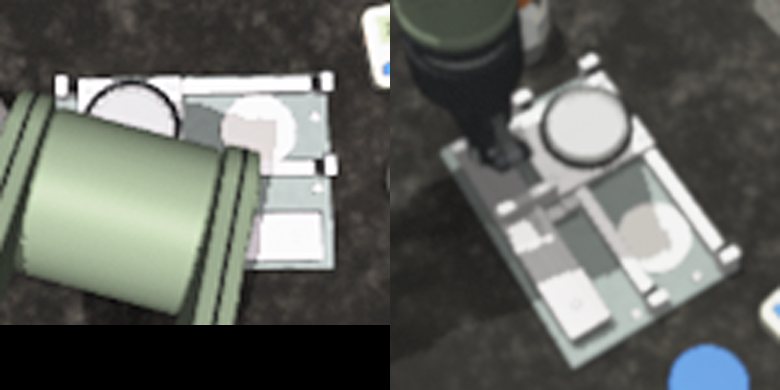

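The side view shows the shut fingers at (500, 155) of the composite, above the bar between its end and the lug and clear of the carriage plate. Pressing down next.

Request:
play_rows(plan=[{"translation": [0, 0, 6], "yaw": 0}, {"translation": [0, 0, 5], "yaw": 0}, {"translation": [0, 0, 4], "yaw": 0}, {"translation": [0, 0, 0], "yaw": 0}])

```text
time_s: 3.2
tcp_pos: [0.493, -0.044, 0.0268]
tool_rot: [[-1.0, -0.018, 0.002], [-0.018, 1.0, -0.0], [-0.002, -0.0, -1.0]]
ft_force: [-0.7, 1.5, 3.6]
finger_gap: 0.0
grasp_force: 1.8
```

Request:
play_rows(plan=[{"translation": [0, 0, 4], "yaw": 0}, {"translation": [0, 0, 4], "yaw": 0}, {"translation": [0, 0, 0], "yaw": 0}, {"translation": [0, 0, 0], "yaw": 0}])

```text
time_s: 3.7
tcp_pos: [0.493, -0.044, 0.0188]
tool_rot: [[-1.0, -0.018, 0.002], [-0.018, 1.0, -0.0], [-0.002, -0.0, -1.0]]
ft_force: [0.3, 1.3, 6.6]
finger_gap: -0.0001
grasp_force: 3.2
```

Request:
play_rows(plan=[{"translation": [0, 0, 0.5], "yaw": 0}, {"translation": [0, 0, 0], "yaw": 0}])

```text
time_s: 3.95
tcp_pos: [0.493, -0.044, 0.0184]
tool_rot: [[-1.0, -0.018, 0.002], [-0.018, 1.0, -0.0], [-0.002, -0.0, -1.0]]
ft_force: [0.3, 1.5, 6.7]
finger_gap: -0.0004
grasp_force: 3.3
```

Request:
play_rows(plan=[{"translation": [0, 0, 0], "yaw": 0}])

```text
time_s: 4.08
tcp_pos: [0.493, -0.044, 0.0184]
tool_rot: [[-1.0, -0.018, 0.002], [-0.018, 1.0, -0.0], [-0.002, -0.0, -1.0]]
ft_force: [0.1, 1.2, 6.3]
finger_gap: 0.0
grasp_force: 3.3
```

Request:
play_rows(plan=[{"translation": [0, 0, 0], "yaw": 0}])

```text
time_s: 4.2
tcp_pos: [0.493, -0.044, 0.0184]
tool_rot: [[-1.0, -0.018, 0.002], [-0.018, 1.0, -0.0], [-0.002, -0.0, -1.0]]
ft_force: [-0.3, 1.0, 6.1]
finger_gap: 0.0001
grasp_force: 3.3
```

Request:
play_rows(plan=[{"translation": [0, -4, 0.5], "yaw": 0}, {"translation": [0, -5, 0], "yaw": 0}, {"translation": [0, -5, 0], "yaw": 0}, {"translation": [0, -4, 0], "yaw": 0}, {"translation": [0, -2, 0], "yaw": 0}])

```text
time_s: 4.82
tcp_pos: [0.4928, -0.0628, 0.0176]
tool_rot: [[-1.0, -0.017, 0.0], [-0.017, 1.0, 0.002], [-0.0, 0.002, -1.0]]
ft_force: [0.1, 5.4, 6.7]
finger_gap: -0.0002
grasp_force: 3.4
```

Request:
play_rows(plan=[{"translation": [0, -2, 0], "yaw": 0}, {"translation": [0, -2, 0], "yaw": 0}, {"translation": [0, -2, 0], "yaw": 0}, {"translation": [0, -2, 0], "yaw": 0}])

```text
time_s: 5.32
tcp_pos: [0.4928, -0.0706, 0.0175]
tool_rot: [[-1.0, -0.018, 0.0], [-0.018, 1.0, 0.002], [-0.0, 0.002, -1.0]]
ft_force: [-0.6, 5.5, 7.7]
finger_gap: -0.0
grasp_force: 3.4
```

```bash
python3 - <<'E'
from station import bot
import cv2
r=bot.read_camera("side");cv2.imwrite("pics/s3.png",cv2.resize(r["image"][190:310,262:382,::-1],None,fx=5,fy=5,interpolation=cv2.INTER_CUBIC))
E
```

```text
(no output)
```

View pics/s3.png

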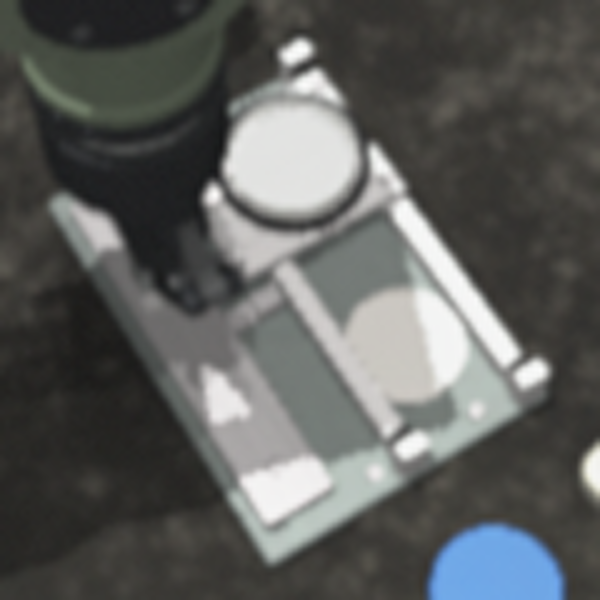

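The carriage hasn't moved: its plate edge is still at (275, 265) and the dish is seated at (290, 160). The fingers are at (200, 285), just short of the lug, so the lateral force is sliding friction on the bar. I'll carry on gently.

Request:
play_rows(plan=[{"translation": [0, -2, 0], "yaw": 0}, {"translation": [0, -2, 0], "yaw": 0}, {"translation": [0, -2, 0], "yaw": 0}])

```text
time_s: 5.75
tcp_pos: [0.4929, -0.0762, 0.0175]
tool_rot: [[-1.0, -0.017, 0.0], [-0.017, 1.0, 0.003], [-0.0, 0.003, -1.0]]
ft_force: [-0.6, 7.4, 7.6]
finger_gap: -0.0
grasp_force: 4.2
```

Request:
play_rows(plan=[{"translation": [0, -2, 0], "yaw": 0}, {"translation": [0, -2, 0], "yaw": 0}, {"translation": [0, -2, 0], "yaw": 0}])

```text
time_s: 6.12
tcp_pos: [0.493, -0.0821, 0.0175]
tool_rot: [[-1.0, -0.017, 0.0], [-0.017, 1.0, 0.003], [-0.0, 0.003, -1.0]]
ft_force: [-0.4, 7.7, 6.8]
finger_gap: 0.0002
grasp_force: 4.3
```

Request:
play_rows(plan=[{"translation": [0, -2, 0], "yaw": 0}, {"translation": [0, -2, 0], "yaw": 0}])

```text
time_s: 6.38
tcp_pos: [0.4931, -0.0861, 0.0175]
tool_rot: [[-1.0, -0.017, 0.0], [-0.017, 1.0, 0.003], [-0.0, 0.003, -1.0]]
ft_force: [0.6, 6.9, 7.4]
finger_gap: 0.0001
grasp_force: 4.3
```

Contact came at TCP y≈-0.0735, where lateral force rose by about 1.9 N. The carriage is already past the 4 mm blocking point. Home should be at about y=-0.170.

Request:
play_rows(plan=[{"translation": [0, -3, 0], "yaw": 0}, {"translation": [0, -3, 0], "yaw": 0}, {"translation": [0, -3, 0], "yaw": 0}, {"translation": [0, -3, 0], "yaw": 0}, {"translation": [0, -3, 0], "yaw": 0}])

```text
time_s: 7.0
tcp_pos: [0.4934, -0.1011, 0.0175]
tool_rot: [[-1.0, -0.017, 0.0], [-0.017, 1.0, 0.003], [-0.0, 0.003, -1.0]]
ft_force: [1.4, 6.8, 7.7]
finger_gap: 0.0001
grasp_force: 4.3
```

Request:
play_rows(plan=[{"translation": [0, -3, 0], "yaw": 0}, {"translation": [0, -3, 0], "yaw": 0}, {"translation": [0, -3, 0], "yaw": 0}, {"translation": [0, -3, 0], "yaw": 0}, {"translation": [0, -3, 0], "yaw": 0}])

```text
time_s: 7.62
tcp_pos: [0.4937, -0.1161, 0.0175]
tool_rot: [[-1.0, -0.017, 0.0], [-0.017, 1.0, 0.003], [-0.0, 0.003, -1.0]]
ft_force: [0.1, 6.9, 7.1]
finger_gap: -0.0
grasp_force: 4.3
```

Request:
play_rows(plan=[{"translation": [0, -3, 0], "yaw": 0}, {"translation": [0, -3, 0], "yaw": 0}, {"translation": [0, -3, 0], "yaw": 0}, {"translation": [0, -3, 0], "yaw": 0}, {"translation": [0, -3, 0], "yaw": 0}])

```text
time_s: 8.25
tcp_pos: [0.494, -0.1311, 0.0175]
tool_rot: [[-1.0, -0.018, 0.0], [-0.018, 1.0, 0.003], [-0.0, 0.003, -1.0]]
ft_force: [0.7, 6.6, 7.0]
finger_gap: 0.0003
grasp_force: 4.3
```

Request:
play_rows(plan=[{"translation": [0, -3, 0], "yaw": 0}, {"translation": [0, -3, 0], "yaw": 0}, {"translation": [0, -3, 0], "yaw": 0}, {"translation": [0, -3, 0], "yaw": 0}, {"translation": [0, -3, 0], "yaw": 0}])

```text
time_s: 8.88
tcp_pos: [0.4943, -0.146, 0.0175]
tool_rot: [[-1.0, -0.018, 0.0], [-0.018, 1.0, 0.003], [-0.0, 0.003, -1.0]]
ft_force: [1.0, 6.7, 7.7]
finger_gap: -0.0004
grasp_force: 4.3
```

Request:
play_rows(plan=[{"translation": [0, -3, 0], "yaw": 0}, {"translation": [0, -3, 0], "yaw": 0}, {"translation": [0, -3, 0], "yaw": 0}, {"translation": [0, -3, 0], "yaw": 0}])

```text
time_s: 9.38
tcp_pos: [0.4945, -0.158, 0.0175]
tool_rot: [[-1.0, -0.018, 0.0], [-0.018, 1.0, 0.003], [-0.0, 0.003, -1.0]]
ft_force: [1.3, 6.9, 6.7]
finger_gap: 0.0003
grasp_force: 4.3
```

Request:
play_rows(plan=[{"translation": [0, -2, 0], "yaw": 0}, {"translation": [0, -2, 0], "yaw": 0}, {"translation": [0, -2, 0], "yaw": 0}, {"translation": [0, -1.5, 0], "yaw": 0}, {"translation": [0, -1, 0], "yaw": 0}])

```text
time_s: 10.0
tcp_pos: [0.4947, -0.1665, 0.0175]
tool_rot: [[-1.0, -0.018, 0.0], [-0.018, 1.0, 0.003], [-0.0, 0.003, -1.0]]
ft_force: [0.9, 7.4, 6.8]
finger_gap: -0.0
grasp_force: 4.2
```

Request:
play_rows(plan=[{"translation": [0, -1, 0], "yaw": 0}, {"translation": [0, -1, 0], "yaw": 0}])

```text
time_s: 10.25
tcp_pos: [0.4948, -0.1685, 0.0175]
tool_rot: [[-1.0, -0.018, 0.0], [-0.018, 1.0, 0.003], [-0.0, 0.003, -1.0]]
ft_force: [1.4, 6.2, 7.3]
finger_gap: 0.0004
grasp_force: 4.2
```

Request:
play_rows(plan=[{"translation": [0, -1, 0], "yaw": 0}, {"translation": [0, -0.5, 0], "yaw": 0}])

```text
time_s: 10.5
tcp_pos: [0.4948, -0.1699, 0.0175]
tool_rot: [[-1.0, -0.017, 0.0], [-0.017, 1.0, 0.003], [-0.0, 0.003, -1.0]]
ft_force: [2.0, 8.7, 6.9]
finger_gap: -0.0001
grasp_force: 4.7
```

Request:
play_rows(plan=[{"translation": [0, -0.5, 0], "yaw": 0}, {"translation": [0, 0, 0], "yaw": 0}])

```text
time_s: 10.75
tcp_pos: [0.4947, -0.1699, 0.0175]
tool_rot: [[-1.0, -0.017, 0.0], [-0.017, 1.0, 0.004], [-0.0, 0.004, -1.0]]
ft_force: [1.3, 8.2, 8.0]
finger_gap: -0.0001
grasp_force: 5.2
```

The TCP has stalled at y=-0.170 and the force is rising, so the end buffers are reached. I'll add a touch more, then let the bar rise slowly while still against the lug.

Request:
play_rows(plan=[{"translation": [0, -1, 0], "yaw": 0}, {"translation": [0, 0, 0], "yaw": 0}])

```text
time_s: 11.0
tcp_pos: [0.4948, -0.17, 0.0175]
tool_rot: [[-1.0, -0.017, 0.0], [-0.017, 1.0, 0.006], [-0.0, 0.006, -1.0]]
ft_force: [2.3, 10.2, 9.0]
finger_gap: -0.0002
grasp_force: 6.7
```

Request:
play_rows(plan=[{"translation": [0, 0, -3], "yaw": 0}, {"translation": [0, 0, -3], "yaw": 0}, {"translation": [0, 0, -3], "yaw": 0}, {"translation": [0, 0, -3], "yaw": 0}, {"translation": [0, 0, -2], "yaw": 0}])

```text
time_s: 11.62
tcp_pos: [0.4936, -0.1703, 0.0298]
tool_rot: [[-1.0, -0.018, -0.002], [-0.018, 1.0, 0.005], [0.002, 0.005, -1.0]]
ft_force: [2.8, 7.3, -2.5]
finger_gap: 0.0002
grasp_force: 4.5
```

Request:
play_rows(plan=[{"translation": [0, 2, -3], "yaw": 0}, {"translation": [0, 4, -2], "yaw": 0}, {"translation": [0, 4, -10], "yaw": 0}, {"translation": [0, 0, -30], "yaw": 0}, {"translation": [0, 0, -50], "yaw": 0}])

```text
time_s: 12.25
tcp_pos: [0.4928, -0.1626, 0.1261]
tool_rot: [[-1.0, -0.018, -0.004], [-0.018, 1.0, 0.002], [0.004, 0.002, -1.0]]
ft_force: [0.9, -0.2, 0.8]
finger_gap: 0.0002
grasp_force: 0.0
```

Request:
play_rows(plan=[{"translation": [0, 50, -30], "yaw": 0}, {"translation": [20, 55, -20], "yaw": 0}, {"translation": [20, 55, 0], "yaw": 0}, {"translation": [20, 55, 0], "yaw": 0}, {"translation": [10, 40, 0], "yaw": 0}])

```text
time_s: 12.88
tcp_pos: [0.4185, 0.0922, 0.1771]
tool_rot: [[-1.0, -0.019, 0.001], [-0.019, 1.0, -0.0], [-0.001, -0.0, -1.0]]
ft_force: [0.8, -0.5, 0.2]
finger_gap: 0.0002
grasp_force: 0.0
```

Request:
play_rows(plan=[{"translation": [10, 50, 0], "yaw": 0}, {"translation": [0, 0, 0], "yaw": 0}, {"translation": [0, 0, 0], "yaw": 0}, {"translation": [0, 0, 0], "yaw": 0}])

```text
time_s: 13.38
tcp_pos: [0.4093, 0.1391, 0.1765]
tool_rot: [[-1.0, -0.016, 0.0], [-0.016, 1.0, -0.0], [-0.0, -0.0, -1.0]]
ft_force: [-0.4, 0.2, 0.0]
finger_gap: -0.0
grasp_force: 0.0
```

```bash
python3 - <<'E'
from station import bot
import cv2,numpy as np
o=[]
for n,(r0,r1,c0,c1) in(("top",(165,265,270,450)),("side",(180,330,255,405))):
    a=bot.read_camera(n)["image"][r0:r1,c0:c1,::-1];k=400/(c1-c0);o.append(cv2.resize(a,(400,int(400*(r1-r0)/(c1-c0))),interpolation=cv2.INTER_CUBIC))
h=max(x.shape[0] for x in o)
cv2.imwrite("pics/end.png",np.hstack([np.pad(x,((0,h-x.shape[0]),(0,0),(0,0))) for x in o]))
E
```

```text
(no output)
```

View pics/end.png

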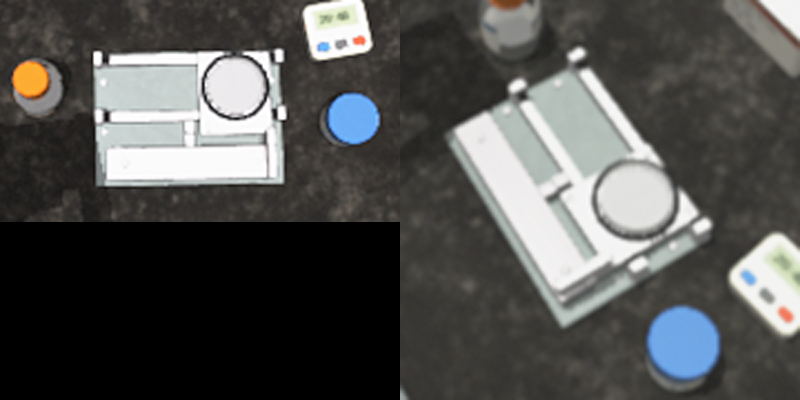

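The end picture shows the carriage against the end stops, with the dish seated at (235, 87). The catch nose is up just behind the plate at (190, 130), the bar is raised, and the bystanders haven't moved.

```bash
python3 -c "
from station import bot
print(bot.finish_job())"
```

```text
the job is handed in; nothing more can be done
None
```

The carriage is fully home with the catch up behind it and the dish still seated, the timer, tub and bottle look untouched in the last picture, and I handed the job in at about 13.5 s.

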